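Clear the doll painter's bench

TASK

Clear up the painting bench: stand the two plain white dolls on the round wooden board, put the large and the small paint jar each into its own bay of the jar box (the larger jar in the larger bay), and lay the flat brush in the metal tray. Keep the dolls and jars upright all the while, and leave the saucer and the little blue water dropper where they are.

Things in the scene. Friction and masses are not known exactly. Their poses are not given: they have to be found in the camera images.
- doll_a: loose plain white undercoated wooden doll (no painted hair), one of two alike, standing on the bench: 106 mm tall, round about its z axis (up), origin at the centre of its foot. Foot 40 mm across, body tapering to 33 mm at 56 mm height, neck 20 mm at 66 mm, barrel-shaped head 36 mm across from 80 to 96 mm height (hold it by the head, about 88 mm up). 70 to 120 g.
- doll_b: loose plain white undercoated wooden doll (no painted hair), one of two alike, standing on the bench: 106 mm tall, round about its z axis (up), origin at the centre of its foot. Foot 40 mm across, body tapering to 33 mm at 56 mm height, neck 20 mm at 66 mm, barrel-shaped head 36 mm across from 80 to 96 mm height (hold it by the head, about 88 mm up). 70 to 120 g.
- jar_large: loose closed paint jar, the larger one, white body and white lid: 82 mm tall, round about its z axis (up), origin at the centre of its underside. The lid is 60 mm across and takes up the top 18 mm; the body below is 56 mm across. 220 to 410 g.
- jar_small: loose closed paint jar, the smaller one, white body and white lid: 62 mm tall, round about its z axis (up), origin at the centre of its underside. The lid is 44 mm across and takes up the top 16 mm; the body below is 40 mm across. 90 to 165 g.
- brush: loose flat wooden wash brush lying flat, 140 mm long, 10 mm thick, 48 mm across at its widest. Origin on its underside at mid length; x runs from handle to bristles, z up. Handle 28 mm wide from x = -70 to +22 mm, then the 48 mm wide head and pale bristles to x = +70. It balances near the origin: hold it across the handle at about x = -5 mm. 30 to 54 g.
- board: round dark wooden doll board lying flat on two battens, fixed: 170 mm across, its flat top 34 mm above the bench. Origin at bench level under its centre, z up. Empty at the start.
- jar_box: plywood jar box, fixed, open on top: outside 166 mm (its x) by 96 mm (its y), walls and one divider 6 mm thick and 32 mm high, floor 6 mm thick. Origin at bench level under its centre, z up. The larger bay, 84 by 84 mm inside, is centred at x = -35 mm, y = 0; the smaller bay, 64 (x) by 84 mm (y) inside, at x = +45 mm, y = 0. Empty at the start.
- brush_tray: shallow bright metal tray, fixed, open on top: outside 190 mm (its x) by 120 mm (its y), rim 20 mm high, inside 184 by 114 mm, floor 5 mm above the bench. Origin at bench level under its centre, z up. Empty at the start.
- saucer: bystander to be left alone: yellowish saucer 90 mm across with a white dish upturned on it, 23 mm tall in all, loose, on the far side of the bench. Origin at the centre of its underside.
- dropper: bystander to be left alone: small blue ceramic water dropper, 32 mm across and 20 mm tall, loose, standing in the midst of the things. Origin at the centre of its underside.

How it is judged:
By the outcome, as a careful person would: the job done as asked, in the order asked, and still so for the second after the job is handed in, with the robot touching nothing.
It also fails if it takes over 128 s, if anything falls off the work surface, if the arm or the gripper's body presses on something with over 40 N, if the wrist force passes 120 N, or if a joint passes its speed limit or range.

ROBOT

A 6-joint arm with a two-finger parallel gripper is mounted at the origin on the work surface. World frame = base frame: x ahead of the robot, y to its left, z up, the work surface at z = 0. Lengths are in mm, angles in degrees, forces in N, time in s.
With the tool pointing down it reaches from about 325 to 775 mm from the base axis. Payload 9.3 kg.
Tool frame: the origin (TCP) lies midway between the tips of the shut fingers; the grasp point (between the pads) lies robot.tcp_to_grasp behind it (robot.tcp_to_grasp is the distance from the TCP to the grasp point, in mm); z points along the fingers, y is the line along which they close (so a half turn about z gives the same grasp; the last joint's range is limited). The gripper opens to 85 mm and grips with 20 to 120 N. Pads are 22 mm wide; open, the fingers measure 114 mm over their backs; the gripper's body (76 mm by 85 mm) begins 54 mm behind the grasp point. The pads swing forward as they close: fully open they stand 13 mm farther back than shut.
Start: joints at [64.251, 14.817, 1.232, 76.415, 0, 81.257], TCP at [160.855, 525.949, 231.279] pointing down, gripper open.
Joint ranges: [-174.27, 174.27], [-52.1, 104.24], [-59.71, 78.15], [-110.17, 111.67], [-87.03, 83.33], [-180, 180]. Speed limits (degrees/s): [127.2, 127.2, 159.86, 180, 180, 180].

INTERFACE

Orientations are given as a 3x3 rotation matrix whose columns are the frame's x, y, z axes.
In Python, from plant import robot gives the robot as it stands.
- The arm moves only by the tool send_rows, never from a script. Its argument "increments" is a list of rows, each a list of 3 entries, a list of its own where there are three numbers: the opening, from -1 (shut) to 1 (fully open), then the shift along the tool's x, y, z in units of 30 mm (1.0 is 30 mm), then the turn, a rotation vector about the tool's x, y, z in units of 6 degrees (1.0 is 6 degrees). In form: [[hand, [dx, dy, dz], [wx, wy, wz]], ...]. A call has 1 to 12 rows; each row shifts and turns the commanded pose from where the row before left it, along the tool's axes as they then stand; what a row does not reach is not made up. A row lasts 1/10 s, in which the tool goes at most 50 mm and 8.59 degrees, less where a joint would pass 70% of its speed; a pose out of reach is approached as far as the arm can. A call is refused whole if a number of a shift passes 1 or a number of a turn 1, either way. A call with a gripper value outside its range is refused whole. The fingers move at their own pace and stop on an object; "grip_force" is the grip in N (left out, the last holds). Time passes only in rows, so rows that do not move let the fingers close. It gives the time, the measured TCP pose, the force, the opening and the grip force at its end, in the units of the state.
- robot.sense(): the state, without advancing time (a new reading comes with each control period).
- robot.grab_frame(name): name is "scene" or "top" or "wrist"; returns the picture (400x640x3 uint8, red, green, blue); there is no depth.
- robot.camera_params(name): a dict with "fx", "fy", "cx", "cy" (pixels), "origin" and "orientation" of the camera in the world; the wrist camera has in their place "hand_eye" (4x4, takes a point from camera to tool coordinates, whose origin is the TCP and whose axes are the flange's). Camera axes: x right, y down, z forward; pixel columns grow to the right and rows downward; lengths in mm; the calibration is good to about 2 mm. A picture is of the moment at which its call begins: read the wrist's pose just before it. camera_params takes no time and is no camera call.
- robot.finish_job(): hands the job in; it is judged then, once.
The state is a dict: "t": time; "joints": joint angles; "dq": joint speeds; "joint_torque": joint torques, N m; "tcp_pos": TCP position; "eef_rot": TCP orientation; "ft_force": force on the tool from outside, world axes, zero at the start; "moment": the same for the moment, N m; "opening": opening from 0.0 (shut) to 1.0 (fully open); "grip_force": force on a finger pad.
Only numpy, scipy, OpenCV 4.12 (cv2) and the standard library are available. Lean on these libraries where they do the work, as an engineer would, in place of code of your own. Each camera call takes 0.05 s, during which the arm holds its last target. There are 200 camera calls.

## Working session

There is one attempt and no reset: what is moved stays moved. The work goes in short steps, Python scripts to look and compute and a tool call to move; the robot and the scene stay as the last step left them, time stands still between calls to the robot, and variables do not carry over. Pictures are saved under pics/ and viewed, at most 14 in all, crops included, and the job is handed in when it is done.

Besides the shell and the picture viewer there is one more tool, called after "Emit:" in YAML: its name, and indented under it one key for each argument. send_rows: Moves the arm, as the interface text tells. Its arguments: {"type":"object","properties":{"increments":{"type":"array"},"grip_force":{"type":"number"}},"required":["increments"]}

```bash
ls; mkdir -p pics; python3 - <<'E'
from plant import robot
import cv2
for n in("scene","top"):
    cv2.imwrite(f"pics/{n}0.png",robot.grab_frame(n)[:,:,::-1])
    print(n,robot.camera_params(n))
print(robot.camera_params("wrist"),robot.tcp_to_grasp,robot.sense())
E
```

```text
pics
scene {'fx': 451.14934867955634, 'fy': 451.14934867955634, 'cx': 313.5567350511835, 'cy': 199.32081262994473, 'origin': array([1332.73179567, -387.34567377,  893.92348448]), 'orientation': array([[ 0.48332943,  0.62502749, -0.61297087],
       [ 0.8754335 , -0.34745468,  0.33599321],
       [-0.0029746 , -0.69901064, -0.71510508]])}
top {'fx': 471.25402255286247, 'fy': 471.25402255286247, 'cx': 322.11365371587044, 'cy': 197.0918621473554, 'origin': array([ 359.16371874,  -12.94602215, 1094.70174588]), 'orientation': array([[ 0.10932094, -0.97164696,  0.20964522],
       [-0.99399479, -0.10788437,  0.01831153],
       [ 0.0048251 , -0.21038809, -0.97760604]])}
{'fx': 276.40903490136566, 'fy': 276.40903490136566, 'cx': 322.6345969464304, 'cy': 195.15460064168403, 'hand_eye': array([[-5.49705603e-04, -9.56562618e-01, -2.91526423e-01,
         7.33395362e+01],
       [ 9.99999848e-01, -5.38286686e-04, -1.19373733e-04,
        -3.99352858e-01],
       [-4.27363410e-05, -2.91526444e-01,  9.56562769e-01,
        -1.41586112e+02],
       [ 0.00000000e+00,  0.00000000e+00,  0.00000000e+00,
         1.00000000e+00]])} 18.700000000000003 {'t': 0.1, 'joints': array([6.42508873e+01, 1.48484538e+01, 1.19375721e+00, 7.64149709e+01,
       1.52387487e-03, 8.12570471e+01]), 'dq': array([ 0.05368956, -0.00379477,  0.13703101,  0.03499652,  0.03363575,
       -0.03249238]), 'joint_torque': array([ 6.39662321e-03, -5.56696808e+01,  3.45068121e+01,  1.16968376e-02,
       -1.35518553e-04, -2.38533374e-06]), 'tcp_pos': array([160.7459313 , 525.7275252 , 230.71551368]), 'eef_rot': array([[-9.56273255e-01,  2.92474199e-01, -5.52192682e-04],
       [ 2.92474645e-01,  9.56272664e-01, -1.08363750e-03],
       [ 2.11110756e-04, -1.19775592e-03, -9.99999260e-01]]), 'ft_force': array([-0.41454617,  0.3893874 ,  0.84002384]), 'moment': array([ 0.03411763,  0.02113734, -0.04973537]), 'grip_force': 0.0, 'opening': 1.0007771581737805}
```

View pics/scene0.png

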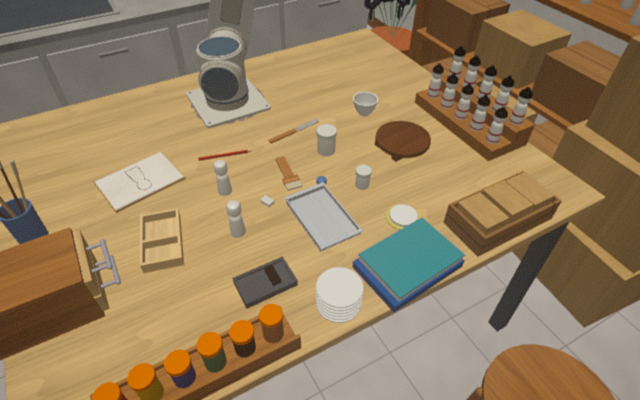

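View pics/top0.png

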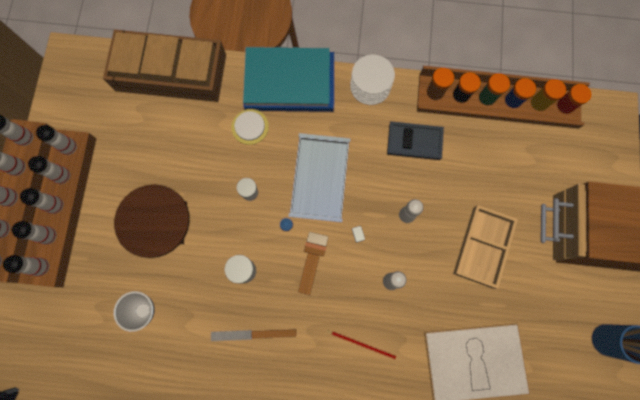

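```bash
python3 - <<'E'
import cv2
t=cv2.imread("pics/top0.png");s=cv2.imread("pics/scene0.png")
def crop(im,x,y,w,h,k,n):
    c=cv2.resize(im[y:y+h,x:x+w],None,fx=k,fy=k,interpolation=cv2.INTER_CUBIC)
    for u in range((x+19)//20*20,x+w,20): cv2.line(c,((u-x)*k+k//2,0),((u-x)*k+k//2,8),(0,0,255),1);cv2.putText(c,str(u),((u-x)*k,20),0,.4,(0,0,255))
    for v in range((y+19)//20*20,y+h,20): cv2.line(c,(0,(v-y)*k+k//2),(8,(v-y)*k+k//2),(0,0,255),1);cv2.putText(c,str(v),(10,(v-y)*k+5),0,.4,(0,0,255))
    cv2.imwrite(f"pics/{n}.png",c)
crop(t,105,120,200,150+15,4,"tA")
crop(t,280,125,250,185,3,"tB")
crop(s,250,85,200,150,4,"sA")
crop(s,125,140,200,140,4,"sB")
E
```

```text
(no output)
```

View pics/tA.png

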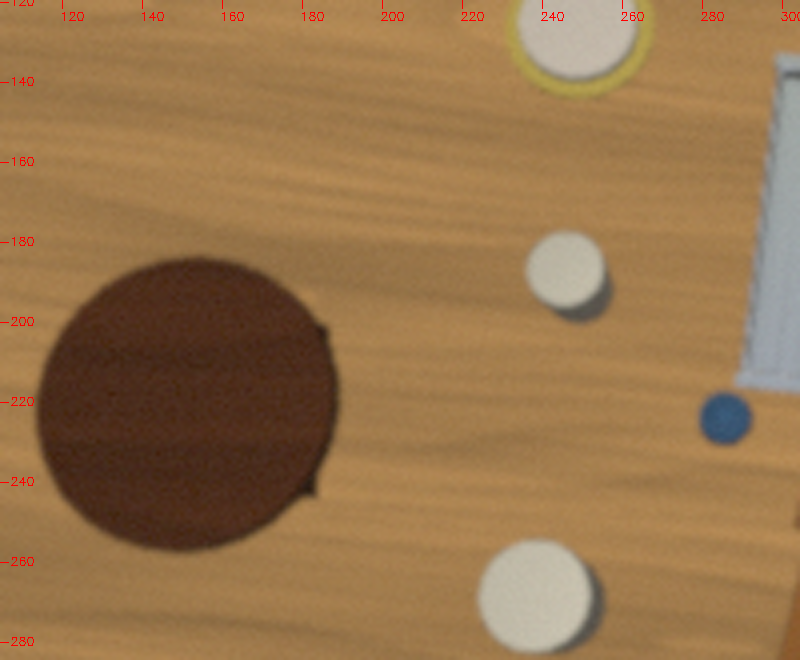

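View pics/tB.png

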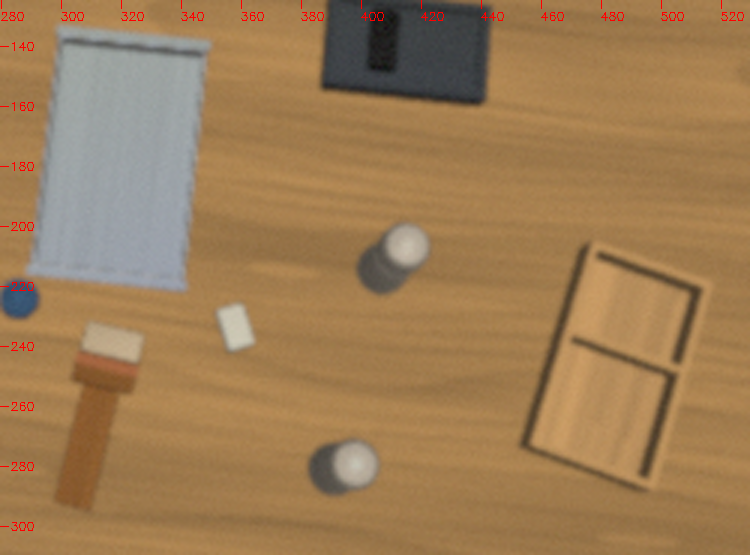

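View pics/sA.png

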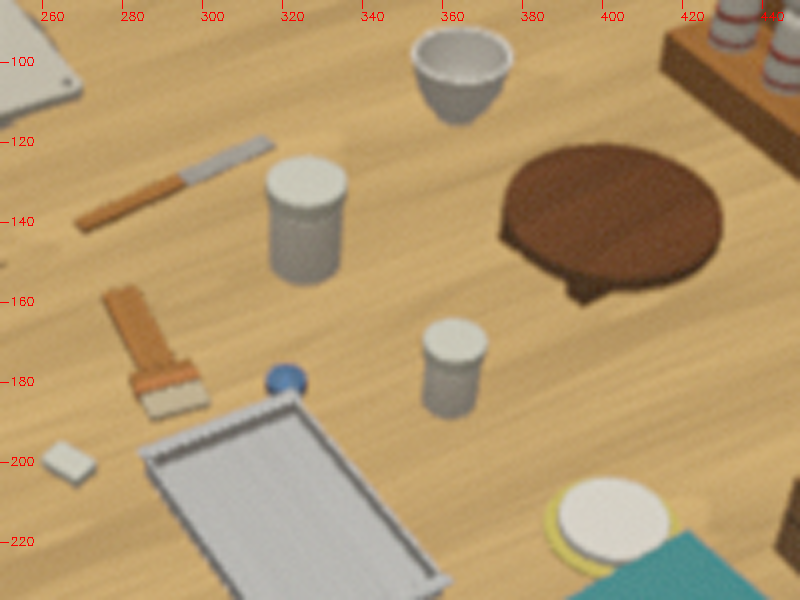

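View pics/sB.png

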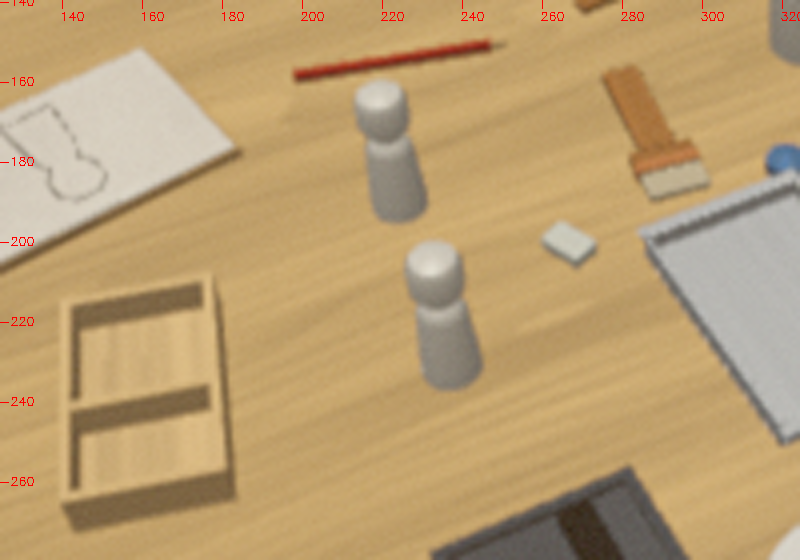

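```bash
cat > tri.py <<'E'
import numpy as np
from plant import robot
C={n:robot.camera_params(n) for n in("scene","top")}
def ray(c,p):
    d=c["orientation"]@np.array([(p[0]-.37-c["cx"])/c["fx"],(p[1]-.37-c["cy"])/c["fy"],1]); return c["origin"],d/np.linalg.norm(d)
def tri(rs):
    A=sum(np.eye(3)-np.outer(d,d) for o,d in rs);b=sum((np.eye(3)-np.outer(d,d))@o for o,d in rs)
    p=np.linalg.solve(A,b);return p,max(np.linalg.norm(np.cross(p-o,d)) for o,d in rs)
def onz(c,p,z): o,d=ray(c,p);return (o+d*(z-o[2])/d[2])[:2]
E
python3 - <<'E'
from tri import *
np.set_printoptions(precision=1,suppress=True)
P=dict(board=((152,221),(403,138.75),34),js=((246.5,187.4),(363.75,170),62),jl=((238.9,269),(326.75,130.5),82),dA=((415.7,206.7),(233.5,208.75),93),dB=((398.7,279.7),(220.5,168),93),
bh=((304.2,294.2),(280,158),10),bb=((318.7,234.3),(295,187.75),10),
x1=((497.3,288.3),(140.5,215.75),32),x2=((454,273.3),(177.75,208.25),32),x3=((476.7,205.7),(182.25,257.5),32),x4=((516.7,219.3),(140.75,265.75),32),
t1=((342.3,221.7),(284.5,198.75),20),t2=((288.7,217),(323.75,182.5),20),t3=((299.3,134.3),(363,230),20),t4=((350,139.3),(320.5,249.5),20),drop=((286.5,224.75),(321.6,180),20))
for k,(t,s,z) in P.items():
    print(k,*tri([ray(C["top"],t),ray(C["scene"],s)]),"top@z",onz(C["top"],t,z),"scene@z",onz(C["scene"],s,z))
E
```

```text
board [490.6 389.9  24.8] 0.19967080673321988 top@z [489.4 386.2] scene@z [499.5 381.9]
js [585.1 179.3  60.9] 0.23592189157301846 top@z [584.8 178.9] scene@z [586.2 178.8]
jl [402.3 166.5  80.2] 0.4978375486407798 top@z [402.  165.7] scene@z [404.5 165.7]
dA [ 576.4 -197.2   91.4] 0.3499233448701372 top@z [ 575.9 -197.2] scene@z [ 578.  -197.2]
dB [ 416.8 -171.8   89.3] 1.1635965720166621 top@z [ 416.3 -172.3] scene@z [ 421.6 -171.8]
bh [365.8  25.    5. ] 0.92443096824693 top@z [365.5  24. ] scene@z [371.6  23.5]
bb [504.5   6.3   6. ] 0.3804510792818626 top@z [504.1   6.5] scene@z [508.1   4.1]
x1 [ 425.  -402.1   30. ] 0.3225370098709002 top@z [ 424.9 -401.1] scene@z [ 426.9 -402.4]
x2 [ 446.7 -307.3   29.5] 2.8881725038783967 top@z [ 447.3 -303.8] scene@z [ 447.7 -310.1]
x3 [ 607.6 -348.8   29.2] 0.10292367157128514 top@z [ 607. -348.] scene@z [ 610.1 -348.8]
x4 [ 585.5 -441.    31. ] 0.19109884800029253 top@z [ 585.3 -440.4] scene@z [ 586.3 -441.1]
t1 [538.6 -44.1  16.8] 0.5613610987005747 top@z [537.8 -44.5] scene@z [541.7 -44.8]
t2 [535.7  80.6  17.9] 0.6934212529483531 top@z [535.1  79.7] scene@z [537.8  80.1]
t3 [738.1  79.9  19.6] 0.4729788595186438 top@z [737.7  79.5] scene@z [738.5  80.2]
t4 [739.2 -43.5  17.7] 0.6714389029046742 top@z [738.7 -42.8] scene@z [740.5 -45. ]
drop [518.1  83.8  11.6] 0.5874371817751203 top@z [516.6  82.5] scene@z [526.   79.9]
```

Emit:
send_rows:
  increments:
    - [1, [0, 0, 0], [0, 0, -0.5]]
    - [1, [0, 0, 0], [0, 0, -0.9]]
    - [1, [0, 0, 0], [0, 0, -0.935]]
    - [1, [0, 0, 0], [0, 0, -0.5]]
    - [1, [0, 0, 0], [0, 0, 0]]
    - [1, [0, 0, 0], [0, 0, 0]]
  grip_force: 40

```text
t: 0.7
tcp_pos: [160.8, 525.9, 231.0]
eef_rot: [[-1.0, 0.002, -0.0], [0.002, 1.0, -0.0], [0.0, -0.0, -1.0]]
ft_force: [1.0, -0.3, -0.8]
opening: 1.003
grip_force: 0.0
```

Emit:
send_rows:
  increments:
    - [1, [-0.27, -0.47, 0], [0, 0, 0]]
    - [1, [-0.54, -0.94, 0], [0, 0, 0]]
    - [1, [-0.54, -0.94, 0], [0, 0, 0]]
    - [1, [-0.54, -0.94, 0], [0, 0, 0]]
    - [1, [-0.54, -0.94, 0], [0, 0, 0]]
    - [1, [-0.54, -0.94, 0], [0, 0, 0]]
    - [1, [-0.54, -0.94, 0], [0, 0, 0]]
    - [1, [-0.54, -0.94, 0], [0, 0, 0]]
    - [1, [-0.54, -0.94, 0], [0, 0, 0]]
    - [1, [-0.54, -0.94, 0], [0, 0, 0]]
    - [1, [-0.54, -0.94, 0], [0, 0, 0]]
    - [1, [-0.54, -0.94, 0], [0, 0, 0]]

```text
t: 1.9
tcp_pos: [347.3, 199.8, 231.4]
eef_rot: [[-1.0, 0.001, 0.0], [0.001, 1.0, -0.0], [-0.0, -0.0, -1.0]]
ft_force: [0.9, 0.8, -0.4]
opening: 1.003
grip_force: 0.0
```

Emit:
send_rows:
  increments:
    - [1, [-0.54, -0.94, 0], [0, 0, 0]]
    - [1, [-0.54, -0.94, 0], [0, 0, 0]]
    - [1, [-0.54, -0.94, 0], [0, 0, 0]]
    - [1, [-0.54, -0.94, 0], [0, 0, 0]]
    - [1, [-0.54, -0.94, 0], [0, 0, 0]]
    - [1, [-0.54, -0.94, 0], [0, 0, 0]]
    - [1, [-0.54, -0.94, 0], [0, 0, 0]]
    - [1, [-0.54, -0.94, 0], [0, 0, 0]]
    - [1, [-0.54, -0.94, 0], [0, 0, 0]]
    - [1, [-0.54, -0.94, 0], [0, 0, 0]]
    - [1, [-0.54, -0.94, 0], [0, 0, 0]]
    - [1, [-0.54, -0.94, 0], [0, 0, 0]]

```text
t: 3.1
tcp_pos: [541.4, -138.5, 231.3]
eef_rot: [[-1.0, 0.001, -0.0], [0.001, 1.0, -0.0], [0.0, -0.0, -1.0]]
ft_force: [0.3, 0.2, -0.2]
opening: 0.999
grip_force: 0.0
```

Emit:
send_rows:
  increments:
    - [1, [-0.54, -0.94, 0], [0, 0, 0]]
    - [1, [-0.4, -0.7, 0], [0, 0, 0]]
    - [1, [-0.22, -0.38, 0], [0, 0, 0]]
    - [1, [0, 0, 0], [0, 0, 0]]
    - [1, [0, 0, 0], [0, 0, 0]]
    - [1, [0, 0, 0], [0, 0, 0]]

```text
t: 3.7
tcp_pos: [575.8, -196.3, 231.7]
eef_rot: [[-1.0, -0.001, 0.0], [-0.001, 1.0, 0.0], [-0.0, 0.0, -1.0]]
ft_force: [0.1, -0.2, -0.2]
opening: 1.002
grip_force: 0.0
```

```bash
python3 - <<'E'
from plant import robot
import cv2,numpy as np
s=robot.sense(); im=robot.grab_frame("wrist"); cv2.imwrite("pics/w1.png",im[:,:,::-1])
c=robot.camera_params("wrist");H=c["hand_eye"]
print(s["tcp_pos"],s["joints"])
for p in([576.3,-197,0],[576.3,-197,106]):
    q=H[:3,:3].T@(s["eef_rot"].T@(np.array(p)-s["tcp_pos"])-H[:3,3]); print(c["fx"]*q[0]/q[2]+c["cx"],c["fy"]*q[1]/q[2]+c["cy"])
E
```

```text
[ 575.81917276 -196.29458651  231.65110469] [-2.67260112e+01  2.06216228e+01  9.70127230e+00  7.90806158e+01
  7.01787215e-03 -2.67647682e+01]
322.61912623078763 167.3725302099241
322.61811663000805 188.02810128563587
```

View pics/w1.png

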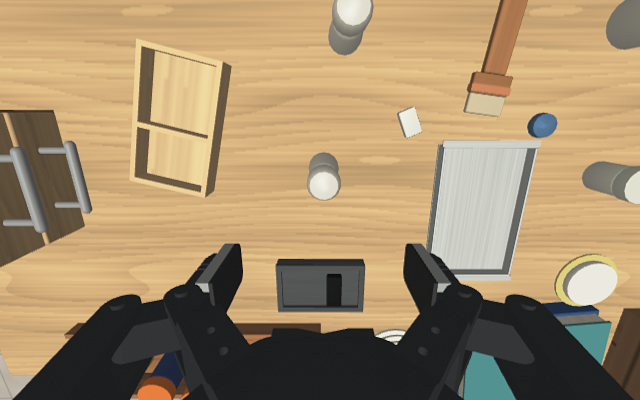

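Emit:
send_rows:
  increments:
    - [1, [0, 0, 0.5], [0, 0, 0]]
    - [1, [0, 0, 0.9], [0, 0, 0]]
    - [1, [0, 0, 1], [0, 0, 0]]
    - [1, [0, 0, 1], [0, 0, 0]]
    - [1, [0, 0, 1], [0, 0, 0]]
    - [1, [0, 0, 0.6], [0, 0, 0]]
    - [1, [0, 0, 0.35], [0, 0, 0]]
    - [1, [0, 0, 0.17], [0, 0, 0]]
    - [1, [0, 0, 0], [0, 0, 0]]
    - [1, [0, 0, 0], [0, 0, 0]]

```text
t: 4.75
tcp_pos: [576.9, -197.4, 66.7]
eef_rot: [[-1.0, -0.0, 0.001], [-0.0, 1.0, -0.001], [-0.001, -0.001, -1.0]]
ft_force: [0.9, -0.0, 1.2]
opening: 0.998
grip_force: 0.0
```

Emit:
send_rows:
  increments:
    - [0.2, [0, 0, 0], [0, 0, 0]]
    - [0.2, [0, 0, 0], [0, 0, 0]]
    - [0, [0, 0, 0], [0, 0, 0]]
    - [-0.2, [0, 0, 0], [0, 0, 0]]
    - [-0.3, [0, 0, 0], [0, 0, 0]]
    - [-0.5, [0, 0, 0], [0, 0, 0]]
    - [-1, [0, 0, 0], [0, 0, 0]]
    - [-1, [0, 0, 0], [0, 0, 0]]
    - [-1, [0, 0, 0], [0, 0, 0]]
    - [-1, [0, 0, 0], [0, 0, 0]]

```text
t: 5.75
tcp_pos: [576.7, -197.2, 66.1]
eef_rot: [[-1.0, -0.0, 0.001], [-0.0, 1.0, -0.0], [-0.001, -0.0, -1.0]]
ft_force: [0.4, 2.0, 5.2]
opening: 0.401
grip_force: 39.5
```

Emit:
send_rows:
  increments:
    - [-1, [0, 0, -0.2], [0, 0, 0]]
    - [-1, [0, 0, -0.5], [0, 0, 0]]
    - [-1, [0, 0, -0.9], [0, 0, 0]]
    - [-1, [0, 0, -1], [0, 0, 0]]
    - [-1, [0, 0, -1], [0, 0, 0]]
    - [-1, [0, 0, -0.9], [0, 0, 0]]
    - [-1, [0, 0, -0.6], [0, 0, 0]]
    - [-1, [0, 0, -0.3], [0, 0, 0]]
    - [-1, [0, 0, -0.1], [0, 0, 0]]
    - [-1, [0, 0, 0], [0, 0, 0]]

```text
t: 6.75
tcp_pos: [576.3, -197.3, 230.1]
eef_rot: [[-1.0, -0.0, -0.001], [-0.0, 1.0, 0.0], [0.001, 0.0, -1.0]]
ft_force: [0.4, -0.8, -1.9]
opening: 0.403
grip_force: 40.0
```

Emit:
send_rows:
  increments:
    - [-1, [0, 0.2, 0], [0, 0, 0]]
    - [-1, [0, 0.5, 0], [0, 0, 0]]
    - [-1, [0.07, 0.8, 0], [0, 0, 0]]
    - [-1, [0.08, 1, 0], [0, 0, 0]]
    - [-1, [0.08, 1, 0], [0, 0, 0]]
    - [-1, [0.08, 1, 0], [0, 0, 0]]
    - [-1, [0.08, 1, 0], [0, 0, 0]]
    - [-1, [0.08, 1, 0], [0, 0, 0]]
    - [-1, [0.08, 1, 0], [0, 0, 0]]
    - [-1, [0.08, 1, 0], [0, 0, 0]]
    - [-1, [0.08, 1, 0], [0, 0, 0]]
    - [-1, [0.08, 1, 0], [0, 0, 0]]

```text
t: 7.95
tcp_pos: [551.6, 119.9, 230.2]
eef_rot: [[-1.0, -0.001, -0.001], [-0.001, 1.0, 0.0], [0.001, 0.0, -1.0]]
ft_force: [1.1, 0.7, -1.0]
opening: 0.406
grip_force: 40.0
```

Emit:
send_rows:
  increments:
    - [-1, [0.08, 1, 0], [0, 0, 0]]
    - [-1, [0.08, 1, 0], [0, 0, 0]]
    - [-1, [0.08, 1, 0], [0, 0, 0]]
    - [-1, [0.08, 1, 0], [0, 0, 0]]
    - [-1, [0.08, 1, 0], [0, 0, 0]]
    - [-1, [0.08, 1, 0], [0, 0, 0]]
    - [-1, [0.08, 1, 0], [0, 0, 0]]
    - [-1, [0.08, 0.8, 0], [0, 0, 0]]
    - [-1, [0.08, 0.6, 0], [0, 0, 0]]
    - [-1, [0.05, 0.37, 0], [0, 0, 0]]
    - [-1, [0, 0.2, 0], [0, 0, 0]]
    - [-1, [0, 0, 0], [0, 0, 0]]

```text
t: 9.15
tcp_pos: [529.4, 387.1, 230.5]
eef_rot: [[-1.0, -0.001, -0.0], [-0.001, 1.0, -0.0], [0.0, -0.0, -1.0]]
ft_force: [0.4, -0.2, -1.3]
opening: 0.403
grip_force: 40.0
```

Emit:
send_rows:
  increments:
    - [-1, [0, 0, 0], [0, 0, 0]]
    - [-1, [0, 0, 0], [0, 0, 0]]
    - [-1, [0, 0, 0], [0, 0, 0]]

```text
t: 9.45
tcp_pos: [529.9, 386.1, 230.9]
eef_rot: [[-1.0, 0.001, 0.0], [0.001, 1.0, 0.0], [-0.0, 0.0, -1.0]]
ft_force: [-0.0, 0.4, -1.3]
opening: 0.407
grip_force: 40.0
```

```bash
python3 - <<'E'
from plant import robot
import cv2
cv2.imwrite("pics/w2.png",robot.grab_frame("wrist")[:,:,::-1])
E
```

```text
(no output)
```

View pics/w2.png

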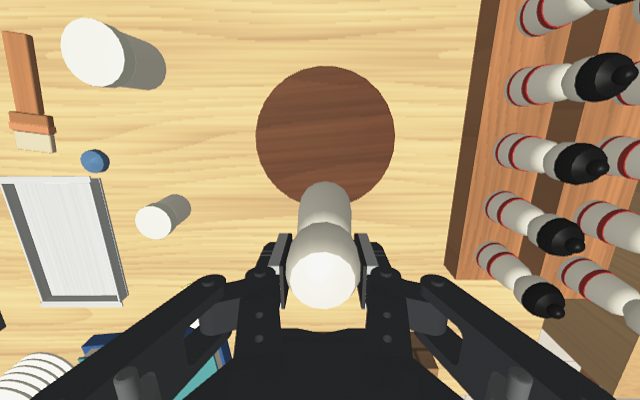

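Emit:
send_rows:
  increments:
    - [-1, [0, 0, 0.3], [0, 0, 0]]
    - [-1, [0, 0, 0.6], [0, 0, 0]]
    - [-1, [0, 0, 0.9], [0, 0, 0]]
    - [-1, [0, 0, 0.9], [0, 0, 0]]
    - [-1, [0, 0, 0.7], [0, 0, 0]]
    - [-1, [0, 0, 0.5], [0, 0, 0]]
    - [-1, [0, 0, 0.25], [0, 0, 0]]
    - [-1, [0, 0, 0.1], [0, 0, 0]]
    - [-1, [0, 0, 0], [0, 0, 0]]
    - [-1, [0, 0, 0], [0, 0, 0]]

```text
t: 10.5
tcp_pos: [529.9, 387.0, 104.0]
eef_rot: [[-1.0, -0.0, 0.001], [-0.0, 1.0, 0.001], [-0.001, 0.001, -1.0]]
ft_force: [0.2, 0.1, -0.9]
opening: 0.401
grip_force: 40.0
```

Emit:
send_rows:
  increments:
    - [-1, [0, 0, 0.03], [0, 0, 0]]
    - [-1, [0, 0, 0.03], [0, 0, 0]]
    - [-1, [0, 0, 0], [0, 0, 0]]
    - [-1, [0, 0, 0], [0, 0, 0]]

```text
t: 10.9
tcp_pos: [529.6, 386.8, 101.5]
eef_rot: [[-1.0, -0.0, 0.0], [-0.0, 1.0, 0.0], [-0.0, 0.0, -1.0]]
ft_force: [0.3, -0.4, -0.5]
opening: 0.404
grip_force: 40.0
```

Emit:
send_rows:
  increments:
    - [-1, [0, 0, 0.03], [0, 0, 0]]
    - [-1, [0, 0, 0.03], [0, 0, 0]]
    - [-1, [0, 0, 0], [0, 0, 0]]
    - [-1, [0, 0, 0], [0, 0, 0]]

```text
t: 11.3
tcp_pos: [529.8, 386.9, 100.1]
eef_rot: [[-1.0, -0.0, 0.001], [-0.0, 1.0, 0.0], [-0.001, 0.0, -1.0]]
ft_force: [-0.5, -0.6, 5.4]
opening: 0.403
grip_force: 40.3
```

Emit:
send_rows:
  increments:
    - [-0.12, [0, 0, 0], [0, 0, 0]]
    - [-0.05, [0, 0, 0], [0, 0, 0]]
    - [0.1, [0, 0, 0], [0, 0, 0]]
    - [0.4, [0, 0, 0], [0, 0, 0]]
    - [1, [0, 0, 0], [0, 0, 0]]
    - [1, [0, 0, 0], [0, 0, 0]]
    - [1, [0, 0, 0], [0, 0, 0]]
    - [1, [0, 0, 0], [0, 0, 0]]
    - [1, [0, 0, -0.2], [0, 0, 0]]
    - [1, [0, 0, -0.6], [0, 0, 0]]
    - [1, [0, 0, -1], [0, 0, 0]]
    - [1, [0, 0, -1], [0, 0, 0]]

```text
t: 12.5
tcp_pos: [529.3, 386.7, 184.7]
eef_rot: [[-1.0, -0.0, -0.001], [-0.0, 1.0, -0.0], [0.001, -0.0, -1.0]]
ft_force: [-0.7, -0.3, 0.3]
opening: 1.0
grip_force: 0.0
```

Emit:
send_rows:
  increments:
    - [1, [0, 0, -1], [0, 0, 0]]
    - [1, [0.08, -0.4, -0.5], [0, 0, 0]]
    - [1, [0.2, -1, 0], [0, 0, 0]]
    - [1, [0.2, -1, 0], [0, 0, 0]]
    - [1, [0.2, -1, 0], [0, 0, 0]]
    - [1, [0.2, -1, 0], [0, 0, 0]]
    - [1, [0.2, -1, 0], [0, 0, 0]]
    - [1, [0.2, -1, 0], [0, 0, 0]]
    - [1, [0.2, -1, 0], [0, 0, 0]]
    - [1, [0.2, -1, 0], [0, 0, 0]]
    - [1, [0.2, -1, 0], [0, 0, 0]]
    - [1, [0.2, -1, 0], [0, 0, 0]]

```text
t: 13.7
tcp_pos: [466.0, 73.2, 228.3]
eef_rot: [[-1.0, 0.0, -0.0], [0.0, 1.0, -0.0], [0.0, -0.0, -1.0]]
ft_force: [0.3, -0.3, -0.4]
opening: 0.998
grip_force: 0.0
```

Emit:
send_rows:
  increments:
    - [1, [0.2, -1, 0], [0, 0, 0]]
    - [1, [0.2, -1, 0], [0, 0, 0]]
    - [1, [0.2, -1, 0], [0, 0, 0]]
    - [1, [0.2, -1, 0], [0, 0, 0]]
    - [1, [0.2, -1, 0], [0, 0, 0]]
    - [1, [0.2, -1, 0], [0, 0, 0]]
    - [1, [0.2, -1, 0], [0, 0, 0]]
    - [1, [0.2, -0.7, 0], [0, 0, 0]]
    - [1, [0.08, -0.4, 0], [0, 0, 0]]
    - [1, [0, -0.13, 0], [0, 0, 0]]
    - [1, [0, 0, 0], [0, 0, 0]]
    - [1, [0, 0, 0], [0, 0, 0]]

```text
t: 14.9
tcp_pos: [416.9, -171.4, 228.5]
eef_rot: [[-1.0, -0.001, -0.0], [-0.001, 1.0, 0.0], [0.0, 0.0, -1.0]]
ft_force: [0.8, -0.0, 0.2]
opening: 0.999
grip_force: 0.0
```

```bash
cat > look.py <<'E'
from plant import robot
import cv2,numpy as np
def look(name,p):
    s=robot.sense(); im=robot.grab_frame("wrist"); cv2.imwrite(f"pics/{name}.png",im[:,:,::-1])
    c=robot.camera_params("wrist");H=c["hand_eye"]
    q=H[:3,:3].T@(s["eef_rot"].T@(np.array(p)-s["tcp_pos"])-H[:3,3])
    print(s["tcp_pos"],c["fx"]*q[0]/q[2]+c["cx"],c["fy"]*q[1]/q[2]+c["cy"],"mm/px",q[2]/c["fx"])
E
python3 -c "
from look import *
look('w3',[416.8,-172,106])"
```

```text
[ 416.85420862 -171.42813184  228.53256116] 322.73229867466273 188.35682108683227 mm/px 0.9914947931553423
```

View pics/w3.png

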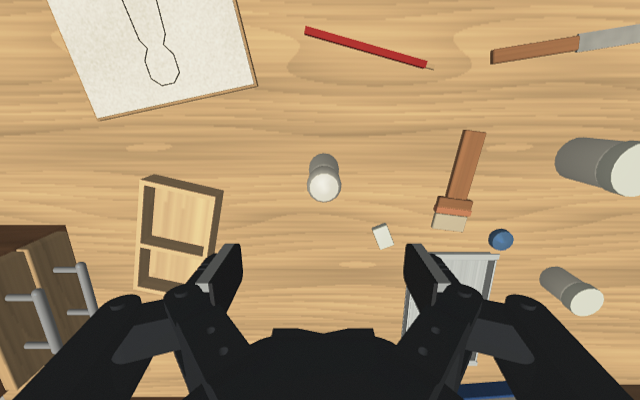

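Emit:
send_rows:
  increments:
    - [1, [0, 0, 0.5], [0, 0, 0]]
    - [1, [0, 0, 0.9], [0, 0, 0]]
    - [1, [0, 0, 1], [0, 0, 0]]
    - [1, [0, 0, 1], [0, 0, 0]]
    - [1, [0, 0, 0.9], [0, 0, 0]]
    - [1, [0, 0, 0.6], [0, 0, 0]]
    - [1, [0, 0, 0.35], [0, 0, 0]]
    - [1, [0, 0, 0.17], [0, 0, 0]]
    - [1, [0, 0, 0], [0, 0, 0]]
    - [1, [0, 0, 0], [0, 0, 0]]

```text
t: 15.95
tcp_pos: [417.3, -172.2, 66.7]
eef_rot: [[-1.0, -0.0, 0.001], [-0.0, 1.0, -0.001], [-0.001, -0.001, -1.0]]
ft_force: [0.6, 0.2, 0.7]
opening: 1.0
grip_force: 0.0
```

Emit:
send_rows:
  increments:
    - [0.2, [0, 0, 0], [0, 0, 0]]
    - [0.2, [0, 0, 0], [0, 0, 0]]
    - [0, [0, 0, 0], [0, 0, 0]]
    - [-0.2, [0, 0, 0], [0, 0, 0]]
    - [-0.3, [0, 0, 0], [0, 0, 0]]
    - [-0.5, [0, 0, 0], [0, 0, 0]]
    - [-1, [0, 0, 0], [0, 0, 0]]
    - [-1, [0, 0, 0], [0, 0, 0]]
    - [-1, [0, 0, 0], [0, 0, 0]]
    - [-1, [0, 0, 0], [0, 0, 0]]

```text
t: 16.95
tcp_pos: [417.0, -172.1, 66.4]
eef_rot: [[-1.0, -0.0, 0.001], [-0.0, 1.0, 0.0], [-0.001, 0.0, -1.0]]
ft_force: [-0.0, 2.6, 5.8]
opening: 0.401
grip_force: 39.3
```

Emit:
send_rows:
  increments:
    - [-1, [0, 0, -0.2], [0, 0, 0]]
    - [-1, [0, 0, -0.5], [0, 0, 0]]
    - [-1, [0, 0, -0.9], [0, 0, 0]]
    - [-1, [0, 0, -1], [0, 0, 0]]
    - [-1, [0, 0, -1], [0, 0, 0]]
    - [-1, [0, 0, -0.9], [0, 0, 0]]
    - [-1, [0, 0, -0.6], [0, 0, 0]]
    - [-1, [0, 0, -0.3], [0, 0, 0]]
    - [-1, [0, 0, -0.1], [0, 0, 0]]
    - [-1, [0, 0, 0], [0, 0, 0]]

```text
t: 17.95
tcp_pos: [416.7, -172.1, 230.6]
eef_rot: [[-1.0, -0.0, -0.001], [-0.0, 1.0, 0.0], [0.001, 0.0, -1.0]]
ft_force: [0.3, 0.3, -1.1]
opening: 0.403
grip_force: 40.0
```

Emit:
send_rows:
  increments:
    - [-1, [0, 0.2, 0], [0, 0, 0]]
    - [-1, [-0.06, 0.5, 0], [0, 0, 0]]
    - [-1, [-0.06, 0.8, 0], [0, 0, 0]]
    - [-1, [-0.06, 1, 0], [0, 0, 0]]
    - [-1, [-0.06, 1, 0], [0, 0, 0]]
    - [-1, [-0.06, 1, 0], [0, 0, 0]]
    - [-1, [-0.06, 1, 0], [0, 0, 0]]
    - [-1, [-0.06, 1, 0], [0, 0, 0]]
    - [-1, [-0.06, 1, 0], [0, 0, 0]]
    - [-1, [-0.06, 1, 0], [0, 0, 0]]
    - [-1, [-0.06, 1, 0], [0, 0, 0]]
    - [-1, [-0.06, 1, 0], [0, 0, 0]]

```text
t: 19.15
tcp_pos: [435.9, 144.4, 230.1]
eef_rot: [[-1.0, -0.0, -0.002], [-0.0, 1.0, -0.0], [0.002, -0.0, -1.0]]
ft_force: [1.0, -0.7, -1.3]
opening: 0.404
grip_force: 40.0
```

Emit:
send_rows:
  increments:
    - [-1, [-0.06, 1, 0], [0, 0, 0]]
    - [-1, [-0.06, 1, 0], [0, 0, 0]]
    - [-1, [-0.06, 1, 0], [0, 0, 0]]
    - [-1, [-0.06, 1, 0], [0, 0, 0]]
    - [-1, [-0.06, 1, 0], [0, 0, 0]]
    - [-1, [-0.06, 1, 0], [0, 0, 0]]
    - [-1, [-0.06, 0.9, 0], [0, 0, 0]]
    - [-1, [0, 0.6, 0], [0, 0, 0]]
    - [-1, [0, 0.4, 0], [0, 0, 0]]
    - [-1, [0, 0.22, 0], [0, 0, 0]]
    - [-1, [0, 0, 0], [0, 0, 0]]
    - [-1, [0, 0, 0], [0, 0, 0]]

```text
t: 20.35
tcp_pos: [449.2, 385.8, 231.0]
eef_rot: [[-1.0, 0.0, -0.0], [0.0, 1.0, -0.0], [0.0, -0.0, -1.0]]
ft_force: [0.1, -0.4, -0.7]
opening: 0.399
grip_force: 40.0
```

Emit:
send_rows:
  increments:
    - [-1, [0, 0, 0.3], [0, 0, 0]]
    - [-1, [0, 0, 0.6], [0, 0, 0]]
    - [-1, [0, 0, 0.9], [0, 0, 0]]
    - [-1, [0, 0, 0.9], [0, 0, 0]]
    - [-1, [0, 0, 0.7], [0, 0, 0]]
    - [-1, [0, 0, 0.5], [0, 0, 0]]
    - [-1, [0, 0, 0.25], [0, 0, 0]]
    - [-1, [0, 0, 0.13], [0, 0, 0]]
    - [-1, [0, 0, 0.03], [0, 0, 0]]
    - [-1, [0, 0, 0.03], [0, 0, 0]]
    - [-1, [0, 0, 0], [0, 0, 0]]
    - [-1, [0, 0, 0], [0, 0, 0]]

```text
t: 21.55
tcp_pos: [449.4, 386.6, 101.3]
eef_rot: [[-1.0, -0.0, 0.001], [-0.0, 1.0, 0.0], [-0.001, 0.0, -1.0]]
ft_force: [-0.4, -0.2, -1.5]
opening: 0.402
grip_force: 40.0
```

Emit:
send_rows:
  increments:
    - [-1, [0, 0, 0.03], [0, 0, 0]]
    - [-1, [0, 0, 0.02], [0, 0, 0]]
    - [-1, [0, 0, 0], [0, 0, 0]]
    - [-1, [0, 0, 0], [0, 0, 0]]

```text
t: 21.95
tcp_pos: [449.7, 386.8, 100.4]
eef_rot: [[-1.0, -0.0, 0.002], [-0.0, 1.0, 0.001], [-0.002, 0.001, -1.0]]
ft_force: [-0.4, -0.5, 6.5]
opening: 0.406
grip_force: 40.4
```

Emit:
send_rows:
  increments:
    - [-0.12, [0, 0, 0], [0, 0, 0]]
    - [-0.05, [0, 0, 0], [0, 0, 0]]
    - [0.1, [0, 0, 0], [0, 0, 0]]
    - [0.4, [0, 0, 0], [0, 0, 0]]
    - [1, [0, 0, 0], [0, 0, 0]]
    - [1, [0, 0, 0], [0, 0, 0]]
    - [1, [0, 0, 0], [0, 0, 0]]
    - [1, [0, 0, 0], [0, 0, 0]]
    - [1, [0, 0, -0.2], [0, 0, 0]]
    - [1, [0, 0, -0.6], [0, 0, 0]]
    - [1, [0, 0, -1], [0, 0, 0]]
    - [1, [0, 0, -1], [0, 0, 0]]

```text
t: 23.15
tcp_pos: [448.9, 386.3, 184.4]
eef_rot: [[-1.0, -0.0, -0.001], [-0.0, 1.0, -0.0], [0.001, -0.0, -1.0]]
ft_force: [-0.5, -0.1, -0.4]
opening: 1.001
grip_force: 0.0
```

Emit:
send_rows:
  increments:
    - [1, [0, 0, -1], [0, 0, 0]]
    - [1, [0.1, -0.5, -0.5], [0, 0, 0]]
    - [1, [0.21, -1, 0], [0, 0, 0]]
    - [1, [0.21, -1, 0], [0, 0, 0]]
    - [1, [0.21, -1, 0], [0, 0, 0]]
    - [1, [0.21, -1, 0], [0, 0, 0]]
    - [1, [0.21, -1, 0], [0, 0, 0]]
    - [1, [0.21, -1, 0], [0, 0, 0]]
    - [1, [0.21, -0.6, 0], [0, 0, 0]]
    - [1, [0, -0.25, 0], [0, 0, 0]]
    - [1, [0, 0, 0], [0, 0, 0]]
    - [1, [0, 0, 0], [0, 0, 0]]

```text
t: 24.35
tcp_pos: [402.3, 166.2, 228.2]
eef_rot: [[-1.0, 0.0, 0.0], [0.0, 1.0, 0.0], [-0.0, 0.0, -1.0]]
ft_force: [0.5, 0.2, 0.8]
opening: 0.997
grip_force: 0.0
```

```bash
python3 -c "
from look import *
look('w4',[402.3,166,82])
look('w4',[490,388,34])"
```

```text
[402.27994735 166.17936989 228.22612892] 323.09701742006695 182.4903344043313 mm/px 1.0735479234927445
[402.32279768 166.41611597 228.17178219] 489.51504059170736 237.39489253949398 mm/px 1.3319558365689148
```

View pics/w4.png

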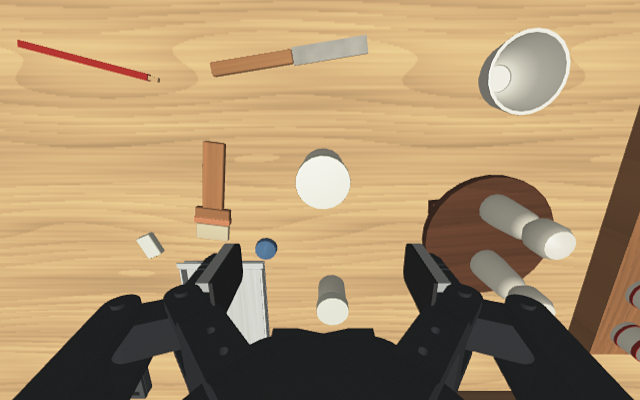

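Emit:
send_rows:
  increments:
    - [1, [0, 0, 0.5], [0, 0, 0]]
    - [1, [0, 0, 0.9], [0, 0, 0]]
    - [1, [0, 0, 1], [0, 0, 0]]
    - [1, [0, 0, 1], [0, 0, 0]]
    - [1, [0, 0, 1], [0, 0, 0]]
    - [1, [0, 0, 0.8], [0, 0, 0]]
    - [1, [0, 0, 0.5], [0, 0, 0]]
    - [1, [0, 0, 0.3], [0, 0, 0]]
    - [1, [0, 0, 0], [0, 0, 0]]
    - [1, [0, 0, 0], [0, 0, 0]]

```text
t: 25.45
tcp_pos: [402.4, 166.3, 48.7]
eef_rot: [[-1.0, -0.001, 0.0], [-0.001, 1.0, 0.0], [-0.0, 0.0, -1.0]]
ft_force: [-1.3, 0.8, 1.0]
opening: 0.996
grip_force: 0.0
```

Emit:
send_rows:
  increments:
    - [0.6, [0, 0, 0], [0, 0, 0]]
    - [0.5, [0, 0, 0], [0, 0, 0]]
    - [0.4, [0, 0, 0], [0, 0, 0]]
    - [0.2, [0, 0, 0], [0, 0, 0]]
    - [0, [0, 0, 0], [0, 0, 0]]
    - [-1, [0, 0, 0], [0, 0, 0]]
    - [-1, [0, 0, 0], [0, 0, 0]]
    - [-1, [0, 0, 0], [0, 0, 0]]
    - [-1, [0, 0, 0], [0, 0, 0]]
  grip_force: 60

```text
t: 26.35
tcp_pos: [402.6, 166.2, 49.3]
eef_rot: [[-1.0, -0.0, 0.002], [-0.0, 1.0, 0.001], [-0.002, 0.001, -1.0]]
ft_force: [-1.8, 0.2, 10.0]
opening: 0.683
grip_force: 62.2
```

```bash
python3 - <<'E'
from plant import robot
import numpy as np
c=robot.camera_params("wrist");H=c["hand_eye"]
def px(T,u,v,z):
    R=np.diag([-1,1,-1.]);o=R@H[:3,3]+T;d=R@H[:3,:3]@np.array([(u-c["cx"])/c["fx"],(v-c["cy"])/c["fy"],1]);return (o+d*(z-o[2])/d[2])[:2].round(1)
T=np.array([575.8,-196.3,231.65])
for u,v in[(137,39),(231,64),(207,198),(131,180)]:print("box",px(T,u,v,32))
for u,v in[(443,141),(540,147),(512,279),(427,272)]:print("tray",px(T,u,v,20))
T=np.array([402.3,166.4,228.2])
for u,v in[(204,141),(226,143),(195,237),(229,239)]:print("brush",px(T,u,v,10))
print("dropper",px(T,266,247,20))
E
```

```text
box [ 426.4 -401.3]
box [ 451.6 -300.3]
box [ 610.1 -346.7]
box [ 586.1 -440.3]
tray [538.7 -45.2]
tray [546.2  78.7]
tray [739.1  81.6]
tray [727.3 -44.8]
brush [365.7  13.4]
brush [368.2  41.4]
brush [500.8 -16.5]
brush [503.9  31.7]
dropper [511.4  86.2]
```

Emit:
send_rows:
  increments:
    - [-1, [0, 0, -0.2], [0, 0, 0]]
    - [-1, [0, 0, -0.5], [0, 0, 0]]
    - [-1, [0, 0, -0.9], [0, 0, 0]]
    - [-1, [0, 0, -1], [0, 0, 0]]
    - [-1, [0, 0, -1], [0, 0, 0]]
    - [-1, [0, 0, -0.8], [0, 0, 0]]
    - [-1, [0, 0, -0.4], [0, 0, 0]]
    - [-1, [0, 0, -0.2], [0, 0, 0]]
    - [-1, [0, 0, 0], [0, 0, 0]]

```text
t: 27.25
tcp_pos: [402.1, 165.9, 198.7]
eef_rot: [[-1.0, 0.0, 0.001], [0.0, 1.0, 0.0], [-0.001, 0.0, -1.0]]
ft_force: [0.2, 0.1, -3.6]
opening: 0.687
grip_force: 65.1
```

Emit:
send_rows:
  increments:
    - [-1, [0, -0.2, 0], [0, 0, 0]]
    - [-1, [-0.15, -0.5, 0], [0, 0, 0]]
    - [-1, [-0.15, -0.8, 0], [0, 0, 0]]
    - [-1, [-0.15, -1, 0], [0, 0, 0]]
    - [-1, [-0.15, -1, 0], [0, 0, 0]]
    - [-1, [-0.15, -1, 0], [0, 0, 0]]
    - [-1, [-0.15, -1, 0], [0, 0, 0]]
    - [-1, [-0.15, -1, 0], [0, 0, 0]]
    - [-1, [-0.15, -1, 0], [0, 0, 0]]
    - [-1, [-0.15, -1, 0], [0, 0, 0]]
    - [-1, [-0.15, -1, 0], [0, 0, 0]]
    - [-1, [-0.15, -1, 0], [0, 0, 0]]

```text
t: 28.45
tcp_pos: [450.9, -150.4, 197.2]
eef_rot: [[-1.0, 0.0, -0.002], [0.0, 1.0, 0.001], [0.002, 0.001, -1.0]]
ft_force: [0.7, -0.5, -3.3]
opening: 0.685
grip_force: 65.2
```

Emit:
send_rows:
  increments:
    - [-1, [-0.15, -1, 0], [0, 0, 0]]
    - [-1, [-0.15, -1, 0], [0, 0, 0]]
    - [-1, [-0.15, -1, 0], [0, 0, 0]]
    - [-1, [-0.15, -1, 0], [0, 0, 0]]
    - [-1, [-0.15, -1, 0], [0, 0, 0]]
    - [-1, [-0.15, -0.9, 0], [0, 0, 0]]
    - [-1, [-0.15, -0.7, 0], [0, 0, 0]]
    - [-1, [0, -0.4, 0], [0, 0, 0]]
    - [-1, [0, -0.18, 0], [0, 0, 0]]
    - [-1, [0, 0, 0], [0, 0, 0]]
    - [-1, [0, 0, 0], [0, 0, 0]]
    - [-1, [0, 0, 0], [0, 0, 0]]

```text
t: 29.65
tcp_pos: [483.1, -363.5, 198.6]
eef_rot: [[-1.0, -0.001, 0.0], [-0.001, 1.0, -0.0], [-0.0, -0.0, -1.0]]
ft_force: [-0.1, 0.2, -3.8]
opening: 0.685
grip_force: 65.3
```

```bash
python3 -c "
from look import *
for p in ([426,-401,32],[450,-302.5,32],[608.5,-347.5,32],[586,-440.7,32]): look('w5',p)"
```

```text
[ 483.11703447 -363.50648192  198.57089806] 288.7065376894633 126.67486253752722 mm/px 1.0836353058576085
[ 483.17890611 -363.59469901  198.62912867] 378.3953201226614 148.90284429166428 mm/px 1.1090583976051573
[ 483.19903484 -363.71367948  198.64771257] 335.88649319281916 273.6939840041341 mm/px 1.2764357840584306
[ 483.23091322 -363.78552134  198.61019967] 261.8019920155468 257.9653063772239 mm/px 1.2525874896059437
```

View pics/w5.png

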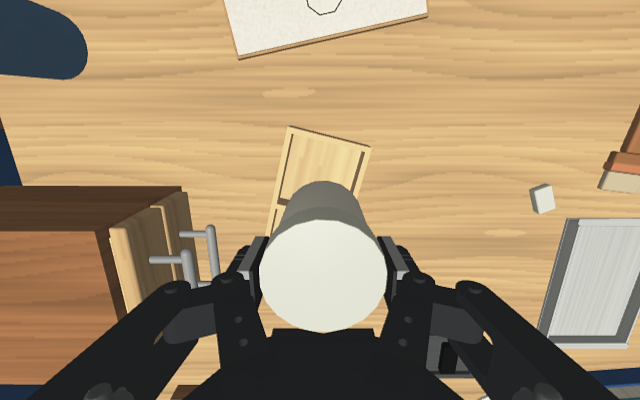

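Emit:
send_rows:
  increments:
    - [-1, [-0.02, -0.08, 0.3], [0, 0, 0]]
    - [-1, [0, 0, 0.6], [0, 0, 0]]
    - [-1, [0, 0, 0.9], [0, 0, 0]]
    - [-1, [0, 0, 0.9], [0, 0, 0]]
    - [-1, [0, 0, 0.8], [0, 0, 0]]
    - [-1, [0, 0, 0.6], [0, 0, 0]]
    - [-1, [0, 0, 0.35], [0, 0, 0]]
    - [-1, [0, 0, 0.15], [0, 0, 0]]
    - [-1, [0, 0, 0.05], [0, 0, 0]]
    - [-1, [0, 0, 0], [0, 0, 0]]
    - [-1, [0, 0, 0], [0, 0, 0]]

```text
t: 30.95
tcp_pos: [484.1, -367.2, 59.7]
eef_rot: [[-1.0, -0.0, 0.001], [-0.0, 1.0, -0.001], [-0.001, -0.001, -1.0]]
ft_force: [0.6, 0.3, -2.2]
opening: 0.68
grip_force: 65.3
```

Emit:
send_rows:
  increments:
    - [-1, [0, 0, 0.04], [0, 0, 0]]
    - [-1, [0, 0, 0], [0, 0, 0]]
    - [-1, [0, 0, 0], [0, 0, 0]]

```text
t: 31.25
tcp_pos: [483.8, -366.9, 57.8]
eef_rot: [[-1.0, -0.0, 0.0], [-0.0, 1.0, -0.0], [-0.0, -0.0, -1.0]]
ft_force: [0.7, -0.2, -2.4]
opening: 0.684
grip_force: 65.3
```

Emit:
send_rows:
  increments:
    - [-1, [0, 0, 0.04], [0, 0, 0]]
    - [-1, [0, 0, 0.03], [0, 0, 0]]
    - [-1, [0, 0, 0], [0, 0, 0]]
    - [-1, [0, 0, 0], [0, 0, 0]]

```text
t: 31.65
tcp_pos: [483.7, -366.8, 55.5]
eef_rot: [[-1.0, -0.0, -0.0], [-0.0, 1.0, 0.0], [0.0, 0.0, -1.0]]
ft_force: [-0.2, -0.5, -2.2]
opening: 0.684
grip_force: 65.5
```

Emit:
send_rows:
  increments:
    - [-1, [0, 0, 0.03], [0, 0, 0]]
    - [-1, [0, 0, 0.02], [0, 0, 0]]
    - [-1, [0, 0, 0], [0, 0, 0]]
    - [-1, [0, 0, 0], [0, 0, 0]]

```text
t: 32.05
tcp_pos: [483.9, -366.8, 55.4]
eef_rot: [[-1.0, -0.0, 0.001], [-0.0, 1.0, -0.001], [-0.001, -0.001, -1.0]]
ft_force: [-2.6, 2.8, 10.5]
opening: 0.683
grip_force: 66.6
```

Emit:
send_rows:
  increments:
    - [0.42, [0, 0, 0], [0, 0, 0]]
    - [0.5, [0, 0, 0], [0, 0, 0]]
    - [0.7, [0, 0, 0], [0, 0, 0]]
    - [1, [0, 0, 0], [0, 0, 0]]
    - [1, [0, 0, 0], [0, 0, 0]]
    - [1, [0, 0, 0], [0, 0, 0]]
    - [1, [0, 0, -0.2], [0, 0, 0]]
    - [1, [0, 0, -0.6], [0, 0, 0]]
    - [1, [0, 0, -1], [0, 0, 0]]
    - [1, [0, 0, -1], [0, 0, 0]]
    - [1, [0, 0, -1], [0, 0, 0]]
    - [1, [0, 0, -0.7], [0, 0, 0]]

```text
t: 33.25
tcp_pos: [484.0, -367.0, 191.7]
eef_rot: [[-1.0, -0.0, 0.002], [-0.0, 1.0, -0.002], [-0.002, -0.002, -1.0]]
ft_force: [-1.0, -1.3, -0.5]
opening: 1.001
grip_force: 0.0
```

Emit:
send_rows:
  increments:
    - [1, [0, 0.5, -0.3], [0, 0, 0]]
    - [1, [-0.19, 1, 0], [0, 0, 0]]
    - [1, [-0.19, 1, 0], [0, 0, 0]]
    - [1, [-0.19, 1, 0], [0, 0, 0]]
    - [1, [-0.19, 1, 0], [0, 0, 0]]
    - [1, [-0.19, 1, 0], [0, 0, 0]]
    - [1, [-0.19, 1, 0], [0, 0, 0]]
    - [1, [-0.19, 1, 0], [0, 0, 0]]
    - [1, [-0.19, 1, 0], [0, 0, 0]]
    - [1, [-0.19, 1, 0], [0, 0, 0]]
    - [1, [-0.19, 1, 0], [0, 0, 0]]
    - [1, [-0.19, 1, 0], [0, 0, 0]]

```text
t: 34.45
tcp_pos: [545.6, -19.7, 197.6]
eef_rot: [[-1.0, -0.0, -0.001], [-0.0, 1.0, 0.0], [0.001, 0.0, -1.0]]
ft_force: [0.9, 0.6, -0.3]
opening: 1.0
grip_force: 0.0
```

Emit:
send_rows:
  increments:
    - [1, [-0.19, 1, 0], [0, 0, 0]]
    - [1, [-0.19, 1, 0], [0, 0, 0]]
    - [1, [-0.19, 1, 0], [0, 0, 0]]
    - [1, [-0.19, 1, 0], [0, 0, 0]]
    - [1, [-0.19, 1, 0], [0, 0, 0]]
    - [1, [-0.19, 0.9, 0], [0, 0, 0]]
    - [1, [-0.15, 0.5, 0], [0, 0, 0]]
    - [1, [0, 0.29, 0], [0, 0, 0]]
    - [1, [0, 0, 0], [0, 0, 0]]
    - [1, [0, 0, 0], [0, 0, 0]]
    - [1, [0, 0, 0], [0, 0, 0]]

```text
t: 35.55
tcp_pos: [585.0, 177.9, 198.1]
eef_rot: [[-1.0, 0.001, 0.0], [0.001, 1.0, -0.0], [-0.0, -0.0, -1.0]]
ft_force: [-0.3, -0.3, 0.3]
opening: 1.002
grip_force: 0.0
```

```bash
python3 -c "
from look import *
look('w6',[585,179,62])
im=cv2.imread('pics/w6.png').astype(int)
m=(im.min(2)>185).astype('uint8')
n,l,s,c=cv2.connectedComponentsWithStats(m)
print([(s[i].tolist(),c[i].round(1)) for i in range(1,n) if s[i,4]>300])"
```

```text
[584.99874836 177.87620726 198.10460481] 324.41710033985584 184.89119715625904 mm/px 1.0385034327064244
[([628, 0, 12, 33, 303], array([634.7,  15.5])), ([78, 99, 31, 33, 517], array([ 92.8, 115. ])), ([594, 114, 42, 41, 1251], array([614.3, 134.1])), ([128, 135, 123, 154, 11157], array([194.5, 197.7])), ([133, 145, 50, 144, 306], array([153.3, 235.2])), ([304, 166, 41, 40, 1265], array([324. , 185.2])), ([314, 271, 53, 45, 1842], array([340. , 292.8]))]
```

Emit:
send_rows:
  increments:
    - [1, [0, 0.02, 0.5], [0, 0, 0]]
    - [1, [0, 0, 0.9], [0, 0, 0]]
    - [1, [0, 0, 1], [0, 0, 0]]
    - [1, [0, 0, 1], [0, 0, 0]]
    - [1, [0, 0, 1], [0, 0, 0]]
    - [1, [0, 0, 0.7], [0, 0, 0]]
    - [1, [0, 0, 0.3], [0, 0, 0]]
    - [1, [0, 0, 0.17], [0, 0, 0]]
    - [1, [0, 0, 0], [0, 0, 0]]
    - [1, [0, 0, 0], [0, 0, 0]]

```text
t: 36.6
tcp_pos: [585.8, 179.5, 32.0]
eef_rot: [[-1.0, 0.0, 0.002], [0.0, 1.0, 0.0], [-0.002, 0.0, -1.0]]
ft_force: [0.2, -0.0, 0.5]
opening: 1.0
grip_force: 0.0
```

Emit:
send_rows:
  increments:
    - [0.4, [0, 0, 0], [0, 0, 0]]
    - [0.3, [0, 0, 0], [0, 0, 0]]
    - [0.1, [0, 0, 0], [0, 0, 0]]
    - [0, [0, 0, 0], [0, 0, 0]]
    - [-0.1, [0, 0, 0], [0, 0, 0]]
    - [-1, [0, 0, 0], [0, 0, 0]]
    - [-1, [0, 0, 0], [0, 0, 0]]
    - [-1, [0, 0, 0], [0, 0, 0]]
    - [-1, [0, 0, 0], [0, 0, 0]]
  grip_force: 50

```text
t: 37.5
tcp_pos: [585.3, 179.5, 31.5]
eef_rot: [[-1.0, -0.0, 0.001], [-0.0, 1.0, 0.0], [-0.001, 0.0, -1.0]]
ft_force: [-0.8, -0.3, 5.3]
opening: 0.499
grip_force: 50.0
```

Emit:
send_rows:
  increments:
    - [-1, [0, 0, -0.2], [0, 0, 0]]
    - [-1, [0, 0, -0.5], [0, 0, 0]]
    - [-1, [0, 0, -0.9], [0, 0, 0]]
    - [-1, [0, 0, -1], [0, 0, 0]]
    - [-1, [0, 0, -1], [0, 0, 0]]
    - [-1, [0, 0, -0.8], [0, 0, 0]]
    - [-1, [0, 0, -0.4], [0, 0, 0]]
    - [-1, [0, 0, -0.2], [0, 0, 0]]
    - [-1, [0, 0, 0], [0, 0, 0]]

```text
t: 38.4
tcp_pos: [585.1, 179.5, 180.8]
eef_rot: [[-1.0, -0.0, 0.0], [-0.0, 1.0, -0.0], [-0.0, -0.0, -1.0]]
ft_force: [-0.4, 0.5, -2.0]
opening: 0.494
grip_force: 50.9
```

Emit:
send_rows:
  increments:
    - [-1, [0, -0.2, 0], [0, 0, 0]]
    - [-1, [0.04, -0.5, 0], [0, 0, 0]]
    - [-1, [0.04, -0.8, 0], [0, 0, 0]]
    - [-1, [0.04, -1, 0], [0, 0, 0]]
    - [-1, [0.04, -1, 0], [0, 0, 0]]
    - [-1, [0.04, -1, 0], [0, 0, 0]]
    - [-1, [0.04, -1, 0], [0, 0, 0]]
    - [-1, [0.04, -1, 0], [0, 0, 0]]
    - [-1, [0.04, -1, 0], [0, 0, 0]]
    - [-1, [0.04, -1, 0], [0, 0, 0]]
    - [-1, [0.04, -1, 0], [0, 0, 0]]
    - [-1, [0.04, -1, 0], [0, 0, 0]]

```text
t: 39.6
tcp_pos: [570.8, -137.7, 180.1]
eef_rot: [[-1.0, 0.001, -0.001], [0.001, 1.0, 0.0], [0.001, 0.0, -1.0]]
ft_force: [0.2, 0.0, -0.9]
opening: 0.494
grip_force: 50.9
```

Emit:
send_rows:
  increments:
    - [-1, [0.04, -1, 0], [0, 0, 0]]
    - [-1, [0.04, -1, 0], [0, 0, 0]]
    - [-1, [0.04, -1, 0], [0, 0, 0]]
    - [-1, [0.04, -1, 0], [0, 0, 0]]
    - [-1, [0.04, -1, 0], [0, 0, 0]]
    - [-1, [0.04, -1, 0], [0, 0, 0]]
    - [-1, [0.04, -1, 0], [0, 0, 0]]
    - [-1, [0.04, -0.7, 0], [0, 0, 0]]
    - [-1, [0.03, -0.4, 0], [0, 0, 0]]
    - [-1, [0, -0.23, 0], [0, 0, 0]]
    - [-1, [0, 0, 0], [0, 0, 0]]
    - [-1, [0, 0, 0], [0, 0, 0]]

```text
t: 40.8
tcp_pos: [561.4, -384.7, 180.8]
eef_rot: [[-1.0, -0.001, -0.0], [-0.001, 1.0, 0.0], [0.0, 0.0, -1.0]]
ft_force: [0.6, -0.2, -1.3]
opening: 0.499
grip_force: 51.0
```

Emit:
send_rows:
  increments:
    - [-1, [0, 0, 0.3], [0, 0, 0]]
    - [-1, [0, 0, 0.6], [0, 0, 0]]
    - [-1, [0, 0, 0.9], [0, 0, 0]]
    - [-1, [0, 0, 0.9], [0, 0, 0]]
    - [-1, [0, 0, 0.8], [0, 0, 0]]
    - [-1, [0, 0, 0.6], [0, 0, 0]]
    - [-1, [0, 0, 0.35], [0, 0, 0]]
    - [-1, [0, 0, 0.2], [0, 0, 0]]
    - [-1, [0, 0, 0.04], [0, 0, 0]]
    - [-1, [0, 0, 0.03], [0, 0, 0]]
    - [-1, [0, 0, 0], [0, 0, 0]]
    - [-1, [0, 0, 0], [0, 0, 0]]

```text
t: 42.0
tcp_pos: [561.7, -385.7, 40.1]
eef_rot: [[-1.0, -0.0, 0.001], [-0.0, 1.0, -0.001], [-0.001, -0.001, -1.0]]
ft_force: [-1.5, -0.2, -1.5]
opening: 0.5
grip_force: 51.0
```

Emit:
send_rows:
  increments:
    - [-1, [0, 0, 0.03], [0, 0, 0]]
    - [-1, [0, 0, 0], [0, 0, 0]]
    - [-1, [0, 0, 0], [0, 0, 0]]

```text
t: 42.3
tcp_pos: [561.4, -385.4, 38.4]
eef_rot: [[-1.0, -0.0, 0.0], [-0.0, 1.0, -0.0], [-0.0, -0.0, -1.0]]
ft_force: [-0.0, -0.4, -2.6]
opening: 0.495
grip_force: 51.0
```

Emit:
send_rows:
  increments:
    - [-1, [0, 0, 0.03], [0, 0, 0]]
    - [-1, [0, 0, 0.02], [0, 0, 0]]
    - [-1, [0, 0, 0], [0, 0, 0]]
    - [-1, [0, 0, 0], [0, 0, 0]]

```text
t: 42.7
tcp_pos: [561.6, -385.5, 37.5]
eef_rot: [[-1.0, -0.0, 0.001], [-0.0, 1.0, -0.001], [-0.001, -0.001, -1.0]]
ft_force: [-1.5, 2.3, 6.3]
opening: 0.503
grip_force: 51.5
```

Emit:
send_rows:
  increments:
    - [0.06, [0, 0, 0], [0, 0, 0]]
    - [0.15, [0, 0, 0], [0, 0, 0]]
    - [0.4, [0, 0, 0], [0, 0, 0]]
    - [1, [0, 0, 0], [0, 0, 0]]
    - [1, [0, 0, 0], [0, 0, 0]]
    - [1, [0, 0, 0], [0, 0, 0]]
    - [1, [0, 0, -0.2], [0, 0, 0]]
    - [1, [0, 0, -0.6], [0, 0, 0]]
    - [1, [0, 0, -1], [0, 0, 0]]
    - [1, [0, 0, -1], [0, 0, 0]]
    - [1, [0, 0, -1], [0, 0, 0]]
    - [1, [0, 0, -1], [0, 0, 0]]

```text
t: 43.9
tcp_pos: [561.3, -385.3, 182.7]
eef_rot: [[-1.0, -0.0, 0.0], [-0.0, 1.0, -0.0], [-0.0, -0.0, -1.0]]
ft_force: [-0.2, -0.5, 0.5]
opening: 0.997
grip_force: 0.0
```

Emit:
send_rows:
  increments:
    - [1, [0.1, 0.5, -0.2], [0, 0, 0]]
    - [1, [0.33, 1, 0], [0, 0, 0]]
    - [1, [0.33, 1, 0], [0, 0, 0]]
    - [1, [0.33, 1, 0], [0, 0, 0]]
    - [1, [0.33, 1, 0], [0, 0, 0]]
    - [1, [0.33, 1, 0], [0, 0, 0]]
    - [1, [0.33, 1, 0], [0, 0, 0]]
    - [1, [0.33, 1, 0], [0, 0, 0]]
    - [1, [0.33, 1, 0], [0, 0, 0]]
    - [1, [0.33, 1, 0], [0, 0, 0]]
    - [1, [0.33, 1, 0], [0, 0, 0]]
    - [1, [0.33, 1, 0], [0, 0, 0]]

```text
t: 45.1
tcp_pos: [448.3, -38.9, 186.6]
eef_rot: [[-1.0, -0.0, -0.0], [-0.0, 1.0, 0.0], [0.0, 0.0, -1.0]]
ft_force: [0.6, -0.1, 0.4]
opening: 0.998
grip_force: 0.0
```

Emit:
send_rows:
  increments:
    - [1, [0.33, 0.9, 0], [0, 0, 0]]
    - [1, [0.33, 0.6, 0], [0, 0, 0]]
    - [1, [0, 0.44, 0], [0, 0, 0]]
    - [1, [0, 0, 0], [0, 0, 0.6]]
    - [1, [0, 0, 0], [0, 0, 0.72]]
    - [1, [0, 0, 0], [0, 0, 0]]
    - [1, [0, 0, 0], [0, 0, 0]]
    - [1, [0, 0, 0], [0, 0, 0]]

```text
t: 45.9
tcp_pos: [429.5, 17.8, 186.8]
eef_rot: [[-0.991, 0.136, -0.0], [0.136, 0.991, 0.0], [0.0, 0.0, -1.0]]
ft_force: [0.0, -0.3, 0.2]
opening: 1.001
grip_force: 0.0
```

```bash
python3 -c "
from look import *
print(robot.sense()['eef_rot'])
for p in ([429.8,17.7,10],[365.5,26.5,10],[504,7,10]): look('w7',p)"
```

```text
[[-9.90680258e-01  1.36207972e-01 -1.23014451e-04]
 [ 1.36207970e-01  9.90680265e-01  2.87114665e-05]
 [ 1.25778720e-04  1.16883344e-05 -9.99999992e-01]]
[429.48027591  17.80995765 186.78341185] 323.072211447944 176.29191154615233 mm/px 1.179578472068044
[429.55023019  17.75984625 186.80632994] 323.04426968698516 119.1833416785049 mm/px 1.1111479167222809
[429.59405911  17.7289916  186.8223308 ] 322.7813028238035 234.34587608163653 mm/px 1.2586191347429525
```

View pics/w7.png

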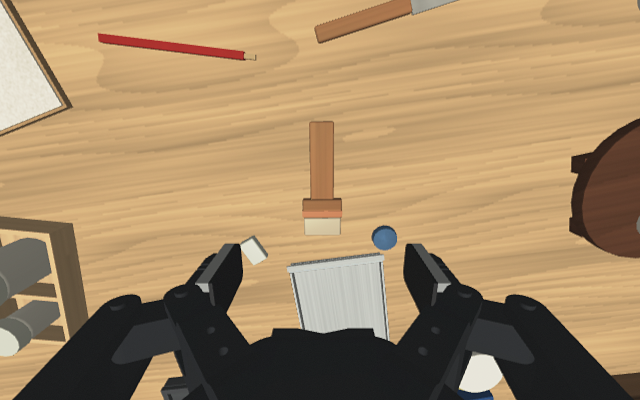

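Emit:
send_rows:
  increments:
    - [1, [0, 0, 0.5], [0, 0, 0]]
    - [1, [0, 0, 0.9], [0, 0, 0]]
    - [1, [0, 0, 1], [0, 0, 0]]
    - [1, [0, 0, 1], [0, 0, 0]]
    - [1, [0, 0, 1], [0, 0, 0]]
    - [1, [0, 0, 0.8], [0, 0, 0]]
    - [1, [0, 0, 0.5], [0, 0, 0]]
    - [1, [0, 0, 0.3], [0, 0, 0]]
    - [1, [0, 0, 0.16], [0, 0, 0]]
    - [1, [0, 0, 0], [0, 0, 0]]
    - [1, [0, 0, 0], [0, 0, 0]]

```text
t: 47.15
tcp_pos: [430.2, 17.7, 2.6]
eef_rot: [[-0.99, 0.138, 0.001], [0.138, 0.99, -0.0], [-0.001, -0.0, -1.0]]
ft_force: [1.4, -0.8, 0.8]
opening: 1.001
grip_force: 0.0
```

Emit:
send_rows:
  increments:
    - [0, [0, 0, 0], [0, 0, 0]]
    - [0, [0, 0, 0], [0, 0, 0]]
    - [-0.1, [0, 0, 0], [0, 0, 0]]
    - [-0.2, [0, 0, 0], [0, 0, 0]]
    - [-0.3, [0, 0, 0], [0, 0, 0]]
    - [-0.4, [0, 0, 0], [0, 0, 0]]
    - [-1, [0, 0, 0], [0, 0, 0]]
    - [-1, [0, 0, 0], [0, 0, 0]]
    - [-1, [0, 0, 0], [0, 0, 0]]
    - [-1, [0, 0, 0], [0, 0, 0]]
  grip_force: 35

```text
t: 48.15
tcp_pos: [429.8, 17.7, 2.3]
eef_rot: [[-0.99, 0.138, 0.0], [0.138, 0.99, -0.0], [-0.0, -0.0, -1.0]]
ft_force: [-0.4, -0.6, 5.7]
opening: 0.314
grip_force: 34.4
```

Emit:
send_rows:
  increments:
    - [-1, [0, 0, -0.2], [0, 0, 0]]
    - [-1, [0, 0, -0.6], [0, 0, 0]]
    - [-1, [0, 0, -0.9], [0, 0, 0]]
    - [-1, [0, 0, -0.8], [0, 0, 0]]
    - [-1, [0, 0, -0.3], [0, 0, 0]]
    - [-1, [0, 0, 0], [0, 0, -0.4]]
    - [-1, [0, 0, 0], [0, 0, -0.6]]
    - [-1, [0, 0, 0], [0, 0, -0.32]]
    - [-1, [0, 0, 0], [0, 0, 0]]

```text
t: 49.05
tcp_pos: [429.4, 17.8, 85.6]
eef_rot: [[-1.0, -0.001, -0.001], [-0.001, 1.0, 0.0], [0.001, 0.0, -1.0]]
ft_force: [0.4, 0.5, -0.7]
opening: 0.315
grip_force: 34.8
```

Emit:
send_rows:
  increments:
    - [-1, [-0.2, 0, 0], [0, 0, 0]]
    - [-1, [-0.5, 0, 0], [0, 0, 0]]
    - [-1, [-0.8, 0, 0], [0, 0, 0]]
    - [-1, [-1, 0, 0], [0, 0, 0]]
    - [-1, [-1, 0, 0], [0, 0, 0]]
    - [-1, [-1, 0, 0], [0, 0, 0]]
    - [-1, [-0.9, 0, 0], [0, 0, 0]]
    - [-1, [-0.7, 0, 0], [0, 0, 0]]
    - [-1, [-0.47, 0, 0], [0, 0, 0]]
    - [-1, [-0.2, 0, 0], [0, 0, 0]]
    - [-1, [0, 0, 0], [0, 0, 0]]
    - [-1, [0, 0, 0], [0, 0, 0]]

```text
t: 50.25
tcp_pos: [632.2, 17.9, 85.8]
eef_rot: [[-1.0, 0.0, -0.001], [0.0, 1.0, 0.0], [0.001, 0.0, -1.0]]
ft_force: [-0.1, 0.6, -0.6]
opening: 0.317
grip_force: 34.8
```

```bash
python3 -c "
from look import *
look('w8',[638,18,5])"
```

```text
[632.19899365  17.86328886  85.76937213] 323.6110133242513 208.16383790717575 mm/px 0.8531933502550868
```

View pics/w8.png

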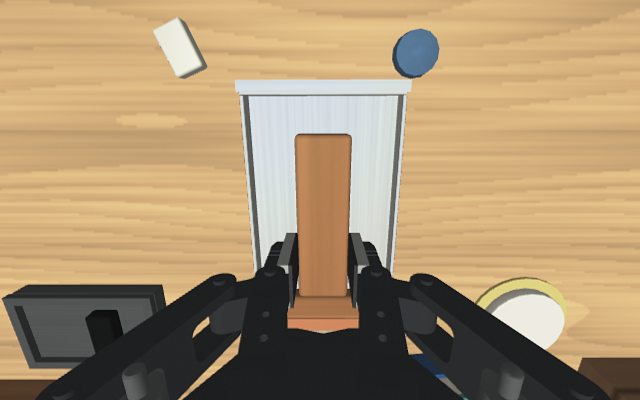

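Emit:
send_rows:
  increments:
    - [-1, [0, 0, 0.3], [0, 0, 0]]
    - [-1, [0, 0, 0.6], [0, 0, 0]]
    - [-1, [0, 0, 0.7], [0, 0, 0]]
    - [-1, [0, 0, 0.5], [0, 0, 0]]
    - [-1, [0, 0, 0.25], [0, 0, 0]]
    - [-1, [0, 0, 0.1], [0, 0, 0]]
    - [-1, [0, 0, 0.05], [0, 0, 0]]
    - [-1, [0, 0, 0.05], [0, 0, 0]]
    - [-1, [0, 0, 0], [0, 0, 0]]
    - [-1, [0, 0, 0], [0, 0, 0]]

```text
t: 51.3
tcp_pos: [633.1, 17.8, 10.1]
eef_rot: [[-1.0, -0.0, 0.001], [-0.0, 1.0, -0.0], [-0.001, -0.0, -1.0]]
ft_force: [-0.6, -0.8, -0.1]
opening: 0.314
grip_force: 34.8
```

Emit:
send_rows:
  increments:
    - [-1, [0, 0, 0.03], [0, 0, 0]]
    - [-1, [0, 0, 0], [0, 0, 0]]
    - [-1, [0, 0, 0], [0, 0, 0]]

```text
t: 51.6
tcp_pos: [632.8, 17.8, 8.7]
eef_rot: [[-1.0, -0.0, 0.0], [-0.0, 1.0, -0.0], [-0.0, -0.0, -1.0]]
ft_force: [-0.2, 0.5, -1.2]
opening: 0.313
grip_force: 34.8
```

Emit:
send_rows:
  increments:
    - [-1, [0, 0, 0.03], [0, 0, 0]]
    - [-1, [0, 0, 0.03], [0, 0, 0]]
    - [-1, [0, 0, 0], [0, 0, 0]]
    - [-1, [0, 0, 0], [0, 0, 0]]

```text
t: 52.0
tcp_pos: [632.9, 17.8, 7.5]
eef_rot: [[-1.0, -0.0, 0.001], [-0.0, 1.0, -0.0], [-0.001, -0.0, -1.0]]
ft_force: [-1.2, -0.8, 5.4]
opening: 0.314
grip_force: 35.4
```

Contact; release partly, rise, and check with the fixed cameras.

Emit:
send_rows:
  increments:
    - [-0.3, [0, 0, 0], [0, 0, 0]]
    - [-0.2, [0, 0, 0], [0, 0, 0]]
    - [-0.05, [0, 0, 0], [0, 0, 0]]
    - [0, [0, 0, 0], [0, 0, 0]]
    - [0, [0, 0, 0], [0, 0, 0]]
    - [0, [0, 0, 0], [0, 0, 0]]
    - [0, [0, 0, -0.2], [0, 0, 0]]
    - [0, [0, 0, -0.6], [0, 0, 0]]
    - [0, [0, 0, -1], [0, 0, 0]]
    - [0, [0, 0, -1], [0, 0, 0]]
    - [0, [0, 0, -1], [0, 0, 0]]
    - [0, [0, 0, -1], [0, 0, 0]]

```text
t: 53.2
tcp_pos: [632.6, 17.8, 152.7]
eef_rot: [[-1.0, -0.0, 0.0], [-0.0, 1.0, -0.0], [-0.0, -0.0, -1.0]]
ft_force: [0.5, 0.8, 0.8]
opening: 0.5
grip_force: 0.0
```

Emit:
send_rows:
  increments:
    - [0, [0.5, 0, -1], [0, 0, 0]]
    - [0, [1, 0, -0.5], [0, 0, 0]]
    - [0, [1, 0, 0], [0, 0, 0]]
    - [0, [1, 0, 0], [0, 0, 0]]
    - [0, [1, 0, 0], [0, 0, 0]]
    - [0, [1, 0, 0], [0, 0, 0]]
    - [0, [1, 0, 0], [0, 0, 0]]
    - [0, [0.5, 0, 0], [0, 0, 0]]
    - [0, [0, 0, 0], [0, 0, 0]]
    - [0, [0, 0, 0], [0, 0, 0]]
    - [0, [0, 0, 0], [0, 0, 0]]
    - [0, [0, 0, 0], [0, 0, 0]]

```text
t: 54.4
tcp_pos: [423.7, 17.7, 195.7]
eef_rot: [[-1.0, -0.0, -0.0], [-0.0, 1.0, 0.0], [0.0, 0.0, -1.0]]
ft_force: [-0.3, -0.5, 0.4]
opening: 0.499
grip_force: 0.0
```

```bash
python3 - <<'E'
from plant import robot
import cv2,numpy as np
s=robot.grab_frame("scene")[80:290,110:460,::-1];t=robot.grab_frame("top")[90:300,100:530,::-1]
f=lambda i:cv2.resize(i,(700,int(i.shape[0]*700/i.shape[1])) if 0 else (500,290),interpolation=cv2.INTER_CUBIC)
cv2.imwrite("pics/end.png",np.vstack([f(s),f(t)]))
E
```

```text
(no output)
```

View pics/end.png

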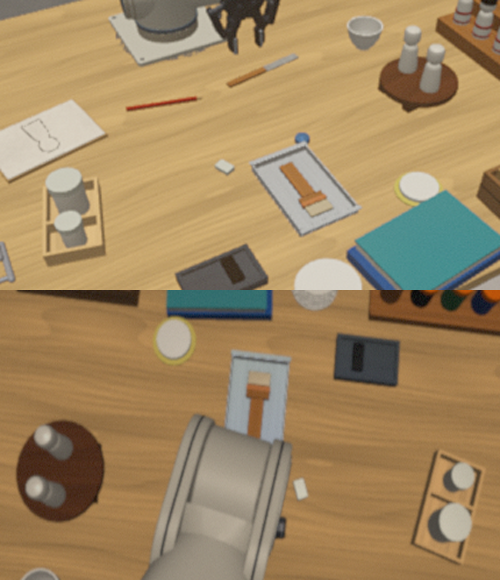

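Everything is in place: both dolls are upright on the board, each jar is in its own bay, the brush is in the tray, and the saucer and dropper have not moved.

```bash
python3 -c "
from plant import robot
print(robot.finish_job())"
```

```text
the job is handed in; nothing more can be done
None
```

The bench is cleared and the job handed in at about 54 s: both dolls stand on the board, each jar is in its own bay (the larger in the larger), the brush lies in the tray, and the saucer and dropper were left where they were.

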